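# Load the jar roller and set its guarded speed knob

## Robot

A 6-joint arm with a two-finger parallel gripper is mounted at the origin on the work surface. World frame = base frame: x ahead of the robot, y to its left, z up, the work surface at z = 0. Lengths are in mm, angles in rad, forces in N, time in s.
With the tool pointing down it reaches from about 350 to 975 mm from the base axis. Payload 7.1 kg.
Tool frame: the origin (TCP) lies between the finger pads; the fingertips stand 14 mm ahead of it and the grasp point (between the pads) lies 5 mm behind it; z points along the fingers, y is the line along which they close (so a half turn about z gives the same grasp; the last joint's range is limited). The gripper opens to 88 mm and grips with 3 to 60 N. Pads are 20 mm wide; open, the fingers measure 115 mm over their backs; the gripper's body (75 mm by 178 mm) begins 61 mm behind the grasp point.
Start: joints at [-1.19, 0.423, 1.63, -0, 1.089, -0.019], TCP at [243.287, -575.688, 236.675] pointing down, gripper open.
Joint ranges: [-3, 3], [-0.9, 2.11], [0.09, 2.58], [-1.31, 4.45], [0.11, 2.69], [-2.54, 2.54]. Speed limits (rad/s): [2.39, 2.39, 3.01, 3.14, 3.14, 3.14].

## Interface

Orientations are given as a rotation vector (axis times angle).
In Python, from workcell import ctrl gives the robot as it stands. The module is installed in compiled form; this text tells all that it offers.
- The arm moves only by the tool servo_tool, never from a script. Its argument "plan" is a list of rows, each a list of 3 entries, a list of its own where there are three numbers: the closure, from 0 (fully open) to 1 (shut), then the shift along the world's x, y, z in mm, then the turn about the world's z in degrees. In form: [[hand, [x, y, z], yaw], ...]. A call has 1 to 10 rows; each row is the pose to reach, as a shift and turn from the pose commanded when the call began; what a row does not reach only later rows make up. A row lasts 1/12 s, in which the tool goes at most 41.7 mm and 7.16 degrees, less where a joint would pass 70% of its speed; a pose out of reach is approached as far as the arm can. A call with a gripper value outside its range is refused whole. The fingers move at their own pace and stop on an object; the grip force is fixed at half the most. Time passes only in rows, so rows that repeat a pose let the fingers close. It gives the time, the measured TCP pose, the force, the opening and the grip force at its end, in the units of the state.
- ctrl.get_obs(): the state, without advancing time (a new reading comes with each control period).
- ctrl.get_image(name): name is "side" or "top" or "wrist"; returns the picture (480x640x3 uint8, blue, green, red); there is no depth.
- ctrl.camera_info(name): a dict with "fovy" (degrees; the focal length in pixels is half the picture's height over the tangent of half this angle, whatever the lens; pixels are square), "cx", "cy" (the principal point, pixels), "rvec" (rotation vector, rad) and "tvec" (3), from world to camera coordinates, as OpenCV has them; the wrist camera has in their place "T_tool_cam" (4x4, takes a point from camera to tool coordinates, whose origin is the TCP and whose axes are the flange's). Camera axes: x right, y down, z forward; pixel columns grow to the right and rows downward; lengths in mm; the calibration is good to about 2 mm. The wrist camera is an equidistant fisheye: a pixel r from the principal point sees the ray r / f radians off the axis. A picture is of the moment at which its call begins: read the wrist's pose just before it. camera_info takes no time and is no camera call.
- ctrl.close_job(): hands the job in; it is judged then, once.
The state is a dict: "t": time; "qpos": joint angles; "qvel": joint speeds; "joint_torque": joint torques, N m; "ee_pos": TCP position; "orientation": TCP orientation; "ft_force": force on the tool from outside, world axes, zero at the start; "moment": the same for the moment, N m; "width": finger opening in mm; "grasp_force": force on a finger pad.
Only numpy, scipy, OpenCV 4.12 (cv2) and the standard library are available. Lean on these libraries where they do the work, as an engineer would, in place of code of your own. Each camera call takes 0.05 s, during which the arm holds its last target. There are 200 camera calls.

## Task

Take the end jar, the lowest one against the stop of the sloped jar rack, and lay it gently along the groove between the two rollers of the green jar roller, letting the next jars roll down to the stop. Set its speed as well: reach through the horseshoe slot in the machine's yellow guard and turn the sunk knob clockwise until its pointer points at the red marker. Do not drop the jar, do not force the knob or the guard, and leave the marker, the vase, the mug and the red dish where they are.

Things in the scene. Friction and masses are not known exactly. Their poses are not given: they have to be found in the camera images.
- mill: Green bench-top jar roller, fixed, about 150 mm (x) by 370 mm (y). Origin at bench height under the middle of the roller bay; z up, y along the rollers, front faces -x. Aluminium end plates of the bay: inner faces at y = -99 and +99 mm, 105 mm high. The control pod (y = 107 to 257 mm) has a panel sloping down to the front at 0.35 rad, its rear upper edge 154 mm above the bench.
- cradle (a point): Middle of the roller bay, at the height of the axis of a jar lying in the groove (104 mm above the bench). Axes as mill. The two rubber-ringed rollers are 24 mm in diameter and 190 mm long, their axes at x = -22 and +22 mm, 85 mm above the bench; they turn stiffly.
- slot (a point): Centre of the opening in the yellow guard plate (150 x 150 x 4 mm), on the knob's axis, in the plate's top face. z out of the panel (up, leaning 0.35 rad to the front), x uphill. Hole of 54 mm radius, less a tongue 28 mm wide from the lower (front) edge to a disc of 14 mm radius in the middle: a horseshoe slot 40 mm wide, free for closed fingers at 34 mm radius to 1.9 rad either side of x.
- knob_pivot (a point): Same point as slot, but turning with the black knob: x the way its pointer points, z out of the panel. Skirt disc of 50 mm radius, top 34 mm below the guard's top face; on it a hub of 12 mm radius and one grey pointer bar from the hub out to 50 mm, 10 mm thick, white line on top; bar and hub stand 12 to 34 mm below the guard's top face. Closed fingertips can push the bar's flank.
- speed_knob (a joint): Knob angle, rad: 0 with the pointer straight uphill (away from the machine's front), growing clockwise as seen from above the panel. Stops at -1.2 and 1.2. Stiff: it needs about 0.08 N m (some 2 to 4 N on the bar) and stays where it is left. At the start it is below the marker.
- set_marker (a joint): Angle of the red marker about the same axis and counted the same way as the knob's (rad); the knob must come to this value. It is a stiff clip, and must be left as it is.
- marker_point (a point): The red marker, a flat tab 10 mm wide with a narrow nib, lying on the guard plate at the slot's outer edge; this point is on its middle line, 60 mm from the knob's axis.
- rack: Sloped gravity rack, fixed, base 210 x 85 mm. Origin under the middle of the base; the low end with the stop is at -x, the track rises to +x at 0.21 rad. Jars lie across it on two rails (y = -15 and +15 mm, 6 mm wide), 10 mm of each jar end overhanging freely; side guides at y = -31 and +31 mm run beside the further jars but not beside the end jar.
- stop (a point): Where the centre of a jar lies when it rests against the rack's stop (78 mm above the bench). Axes as rack.
- jar1: The end jar, lying against the stop: a closed cylindrical jar, blue with a steel lid, 34 mm in diameter, 56 mm long, about 90 g. Origin at its centre, y along its axis (x and z turn as it rolls). It can be gripped by its two flat ends from above.
- jar2: The next jar (green), same size and axes as jar1; it touches jar1 and rolls down to the stop when jar1 is lifted out.
- jar3: Third jar (orange), same size and axes.
- jar4: Fourth jar (white), same size and axes.
- vase: Blue vase with copper rim, 178 mm high, 100 mm in diameter, standing. Origin under its middle.
- mug: White mug, 85 mm high, 76 mm in diameter with a handle. Origin under its middle.
- dish_red: Red colour dish, 90 mm in diameter, 28 mm high. Origin under its middle.
Things that resemble listed ones, but are neither listed nor needed, are in the scene too. Of the things shaped like the jar1, the blue one is meant. There is more than one size of the jar3; the job needs the larger.

How it is judged:
By the outcome, as a careful person would: the job done as asked, in the order asked, and still so for the second after the job is handed in, with the robot touching nothing.
It also fails if it takes over 51 s, if anything falls off the work surface, if the arm or the gripper's body presses on something with over 40 N, if the wrist force passes 120 N, or if a joint passes its speed limit or range.

## Working session

There is one attempt and no reset: what is moved stays moved. The work goes in short steps, Python scripts to look and compute and a tool call to move; the robot and the scene stay as the last step left them, time stands still between calls to the robot, and variables do not carry over. Pictures are saved under pics/ and viewed, at most 10 in all, crops included, and the job is handed in when it is done.

Besides the shell and the picture viewer there is one more tool, called after ">>>" as name(argument=value, ...), one argument or row to a line, values as JSON. servo_tool: Moves the arm, as the interface text tells. Its arguments: {"type":"object","properties":{"plan":{"type":"array"}},"required":["plan"]}

```bash
mkdir -p pics; cat > h.py <<'E'
import numpy as np, cv2
from workcell import ctrl
from scipy.spatial.transform import Rotation as R
def cam(n,obs=None):
    """returns K-like (f,cx,cy), R_wc (cam->world), origin"""
    i=ctrl.camera_info(n); f=240/np.tan(np.radians(i["fovy"])/2)
    if n=="wrist":
        o=obs or ctrl.get_obs(); T=np.eye(4); T[:3,:3]=R.from_rotvec(o["orientation"]).as_matrix(); T[:3,3]=o["ee_pos"]
        T=T@np.array(i["T_tool_cam"]); return f,i["cx"],i["cy"],T[:3,:3],T[:3,3]
    M=R.from_rotvec(np.ravel(i["rvec"])).as_matrix(); return f,i["cx"],i["cy"],M.T,-M.T@np.ravel(i["tvec"])
def ray(c,n,u,v):
    f,cx,cy,M,o=c; x,y=(u-cx)/f,(v-cy)/f
    if n=="wrist":
        r=np.hypot(x,y); s=np.sin(r)/max(r,1e-9); d=np.array([x*s,y*s,np.cos(r)])
    else: d=np.array([x,y,1.]); d/=np.linalg.norm(d)
    return o,M@d
def proj(c,n,p):
    f,cx,cy,M,o=c; q=M.T@(np.asarray(p,float)-o)
    if n=="wrist":
        r=np.hypot(q[0],q[1]); th=np.arctan2(r,q[2]); return cx+f*th*q[0]/r, cy+f*th*q[1]/r
    return cx+f*q[0]/q[2], cy+f*q[1]/q[2]
def atz(c,n,u,v,z):
    o,d=ray(c,n,u,v); return o+d*(z-o[2])/d[2]
def tri(rays):
    A=np.zeros((3,3));b=np.zeros(3)
    for o,d in rays:
        P=np.eye(3)-np.outer(d,d);A+=P;b+=P@o
    p=np.linalg.solve(A,b); return p,[np.linalg.norm(np.cross(p-o,d)) for o,d in rays]
E
python3 - <<'E'
from h import *
for n in ("top","side","wrist"):
    cv2.imwrite(f"pics/{n}0.png",ctrl.get_image(n)); c=cam(n); print(n,c[0],c[1:3],c[4].round(),c[3][:,2].round(2))
print(ctrl.get_obs())
print(ctrl.camera_info("wrist"))
E
```

```text
top 555.7064978492972 (325.7215988307494, 240.6711242880499) [ 511.  -64. 1300.] [ 0.06 -0.02 -1.  ]
side 443.2947621486198 (318.7571272450799, 236.98765880746848) [491. 517. 693.] [ 0.08 -0.7  -0.71]
wrist 371.64829954431775 (319.3314414635338, 232.74423743562906) [ 309. -547.  384.] [-0.24 -0.1  -0.97]
{'t': 0.15, 'qpos': array([-1.19001028e+00,  4.23673466e-01,  1.63045951e+00, -1.91053883e-05,
        1.08861112e+00, -1.89762670e-02]), 'qvel': array([ 0.00075935, -0.00084888, -0.00201372, -0.00100006, -0.00065091,
        0.00071582]), 'joint_torque': array([-6.95058079e-04, -5.44981349e+01, -2.73919630e+01,  6.43444550e-02,
        2.04289943e-02, -7.53192444e-05]), 'ee_pos': array([ 243.13637509, -575.3424102 ,  236.09675636]), 'orientation': array([-3.07793421e+00, -6.23561557e-01,  3.51438329e-04]), 'ft_force': array([-0.10614168, -0.31924072,  0.04200296]), 'moment': array([-0.00871807,  0.05150915, -0.00405397]), 'grasp_force': 0.0, 'width': 87.75783323400775}
{'fovy': 65.70646984690485, 'cx': 319.3314414635338, 'cy': 232.74423743562906, 'T_tool_cam': array([[ 2.06092635e-05, -9.65121129e-01, -2.61803754e-01,
         7.14643915e+01],
       [ 9.99999990e-01, -1.73061913e-05,  1.42518331e-04,
        -4.27854533e-01],
       [-1.42078278e-04, -2.61803755e-01,  9.65121119e-01,
        -1.48282388e+02],
       [ 0.00000000e+00,  0.00000000e+00,  0.00000000e+00,
         1.00000000e+00]])}
```

View pics/top0.png

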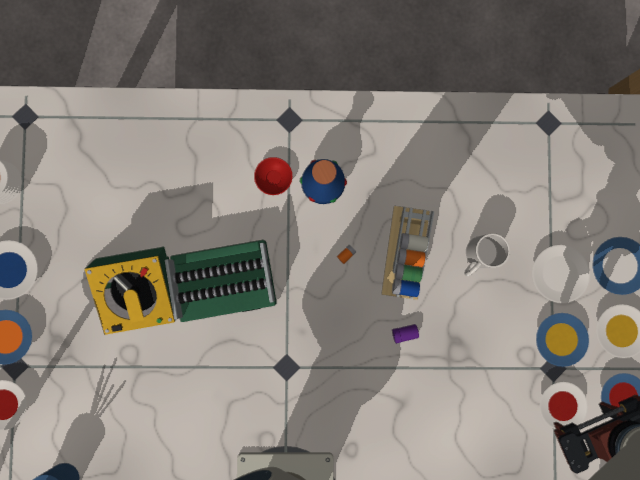

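View pics/side0.png

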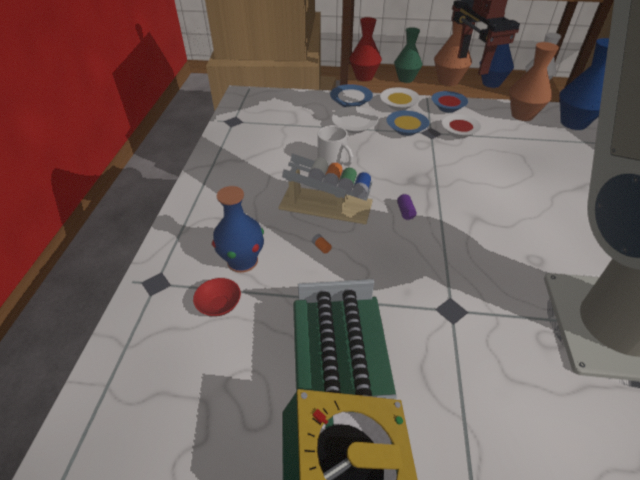

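The top view shows the pod and knob near (130,292), the roller bay around (222,280), the rack near (408,255) with the blue jar at its low end (409,288), and the vase, dish and mug at (323,180), (273,176) and (490,250). The side view shows the blue jar at (363,182) and the red marker at (320,415). A loose purple jar lies near the rack at (405,333).

```bash
python3 - <<'E'
from h import *
c=cam("top");s=cam("side")
print("jar1",tri([ray(c,"top",409,288),ray(s,"side",363,182)]))
print("marker",tri([ray(c,"top",144,272),ray(s,"side",320,415)]))
for n,u,v,z in [("jar4",414,242,100),("knob",129,294,105),("bay L",172,283,105),("bayR",270,272,105),("vase",323,180,100),("mug",490,250,85),("dish",273,176,28)]: print(n,atz(c,"top",u,v,z).round())
t,d=cv2.imread("pics/top0.png"),cv2.imread("pics/side0.png")
def cr(i,x,y,w,h,W,H): return cv2.resize(i[y:y+h,x:x+w],(W,H),interpolation=cv2.INTER_CUBIC)
a=np.hstack([cr(t,80,240,200,100,800,400)])
b=np.hstack([cr(t,375,200,80,40*2//1*3//4+60,267,400)[:200] if 0 else cr(t,380,200,66,100,132,200),cr(d,270,150,120,80,300,200),cr(d,280,390,140,76,368,200)])
cv2.imwrite("pics/c1.png",np.vstack([a,b]))
E
```

```text
jar1 (array([ 485.60797917, -272.52370572,   78.48569169]), [np.float64(1.1903386476960938), np.float64(1.190338647696162)])
marker (array([517.44065394, 286.67234612, 145.84860262]), [np.float64(0.20929289249311678), np.float64(0.20929289249325278)])
jar4 [ 587. -280.  100.]
knob [471. 329. 105.]
bay L [494. 239. 105.]
bayR [519.  31. 105.]
vase [721. -81. 100.]
mug [ 572. -451.   85.]
dish [741.  33.  28.]
```

View pics/c1.png

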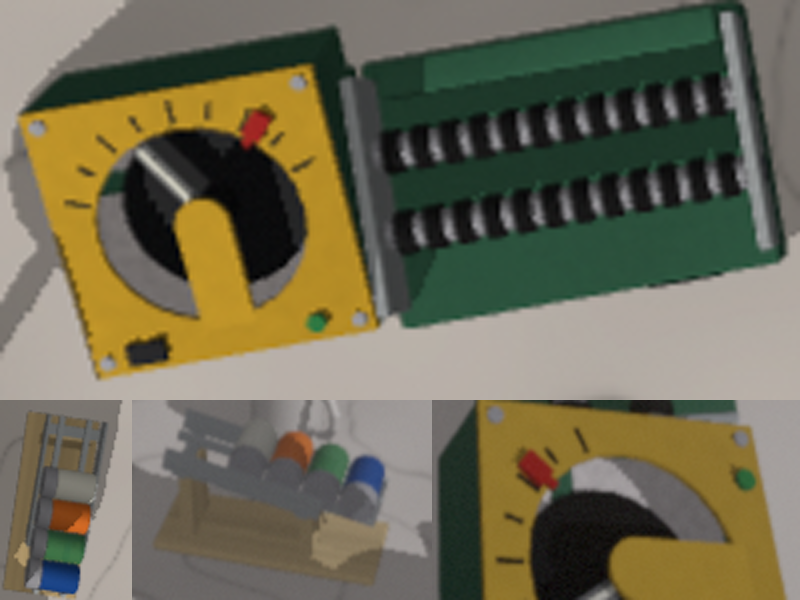

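The crop shows the guard corners at top-view pixels (85,268), (158,256), (174.5,322) and (104.5,334.5). The pointer sits left of uphill and the red marker right of uphill. The blue jar's height comes out at 78 mm, which agrees with the text. I'll move above the rack now.

>>> servo_tool(
  plan=[
    [0,[40,50,10],-7],
    [0,[70,85,20],-14],
    [0,[100,120,20],-21],
    [0,[130,155,20],-27],
    [0,[160,190,20],-27],
    [0,[190,220,20],-27],
    [0,[215,250,20],-27],
    [0,[235,280,20],-27],
    [0,[240,300,20],-27],
    [0,[240,300,20],-27],
  ],
)

```text
t: 0.98
ee_pos: [485.2, -271.6, 256.5]
orientation: [-3.138, 0.107, -0.0]
ft_force: [-0.3, -0.2, -0.2]
width: 87.8
grasp_force: 0.0
```

```bash
python3 - <<'E'
from h import *
o=ctrl.get_obs(); cv2.imwrite("pics/w1.png",ctrl.get_image("wrist")); print(o["t"],o["ee_pos"],o["orientation"],np.abs(o["qvel"]).max())
import json; json.dump([list(o["ee_pos"]),list(o["orientation"])],open("w1.json","w"))
E
```

```text
0.9833 [ 485.17541907 -271.62045959  256.4785492 ] [-3.13841078e+00  1.07193903e-01 -1.12078973e-04] 0.23586218304010276
```

View pics/w1.png

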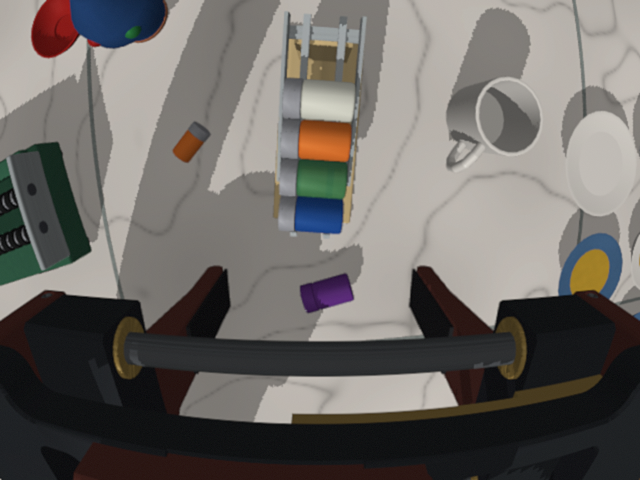

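The wrist view shows the four jars in a row. Blue spans columns 279–343 around row 215, with the green jar above it, and the mug and purple jar are clear of it. Next I fit the rack line from the jar ends.

```bash
cat >> h.py <<'E'
import json
def camfrom(fn):
    p,r=json.load(open(fn)); return cam("wrist",dict(ee_pos=p,orientation=r))
E
python3 - <<'E'
from h import *
from scipy.optimize import least_squares
c=camfrom("w1.json"); im=cv2.imread("pics/w1.png")
hsv=cv2.cvtColor(im,cv2.COLOR_BGR2HSV)
for nm,lo,hi in [("blue",(105,120,40),(125,255,255)),("green",(50,80,30),(80,255,255)),("orange",(5,150,80),(18,255,255))]:
    m=cv2.inRange(hsv,lo,hi); m[:, :265]=0; m[:,370:]=0; m[:90]=0; m[245:]=0
    n,l,s,cc=cv2.connectedComponentsWithStats(m); k=1+s[1:,4].argmax(); print(nm,s[k],cc[k])
L=[(281,97),(280,138),(279,178),(279,214)];Rr=[(353,101),(352,141),(348,180),(342,217)]
zc=78.5
for i,(a,b) in enumerate(zip(L[::-1],Rr[::-1])):
    z=zc+i*34*np.sin(.21); A=atz(c,"wrist",*a,z+15);B=atz(c,"wrist",*b,z+15); print(A.round(1),B.round(1),np.linalg.norm(A-B).round(1),((A+B)/2).round(1),np.degrees(np.arctan2(-(A-B)[0],(A-B)[1])).round(1))
def model(p,z0,n=4): # image of jar axis centers
    pass
# silhouette bottom edge: max row of projected jar points
def sil(x,y,yaw,z):
    u=np.array([-np.sin(yaw),np.cos(yaw),0]);v=np.array([np.cos(yaw),np.sin(yaw),0]);P=[]
    for s in (-28,28):
        for t in np.linspace(0,2*np.pi,40): P.append(proj(c,"wrist",np.array([x,y,z])+s*u+17*(np.cos(t)*v+np.sin(t)*np.array([0,0,1]))))
    P=np.array(P); return P.min(0),P.max(0)
print(sil(485,-272,np.radians(-5),78.5))
E
```

```text
blue [ 295  197   48   36 1562] [318.09667093 214.91933419]
green [ 297  160   50   39 1760] [321.31363636 178.82102273]
orange [ 299  120   52   42 1968] [324.38262195 140.64176829]
[ 491.1 -236.7   93.5] [ 484.8 -290.6   93.5] 54.2 [ 488.  -263.6   93.5] -6.7
[ 522.9 -240.3  100.6] [ 517.3 -296.9  100.6] 56.9 [ 520.1 -268.6  100.6] -5.7
[ 555.8 -244.6  107.7] [ 549.4 -301.4  107.7] 57.2 [ 552.6 -273.   107.7] -6.4
[ 587.9 -248.5  114.8] [ 580.8 -303.6  114.8] 55.5 [ 584.3 -276.   114.8] -7.3
(array([287.73127449, 194.98971201]), array([353.30566622, 233.91313025]))
```

The blue jar again shows at columns 279–343 and rows 196–234. That puts it at about (485, -264) with a yaw of about -6.5°. The arm was still settling for that picture, so I re-measure at rest.

```bash
python3 - <<'E'
from h import *
for k in range(2):
    o=ctrl.get_obs(); im=ctrl.get_image("wrist")
print(o["t"],o["ee_pos"].round(1),o["orientation"].round(4),np.abs(o["qvel"]).max())
cv2.imwrite("pics/w2.png",im);json.dump([list(o["ee_pos"]),list(o["orientation"])],open("w2.json","w"))
c=camfrom("w2.json");hsv=cv2.cvtColor(im,cv2.COLOR_BGR2HSV)
m=cv2.inRange(hsv,(105,120,40),(125,255,255)); m[:, :265]=0; m[:,370:]=0; m[:90]=0; m[245:]=0
n,l,s,cc=cv2.connectedComponentsWithStats(m); k=1+s[1:,4].argmax(); print(s[k],cc[k])
def sil(x,y,yaw,z):
    u=np.array([-np.sin(yaw),np.cos(yaw),0]);v=np.array([np.cos(yaw),np.sin(yaw),0]);P=[]
    for q in (-28,28):
        for t in np.linspace(0,2*np.pi,40): P.append(proj(c,"wrist",np.array([x,y,z])+q*u+17*(np.cos(t)*v+np.sin(t)*np.array([0,0,1]))))
    P=np.array(P); return P.min(0).round(1),P.max(0).round(1)
print(sil(485,-264,np.radians(-6.5),78))
E
```

```text
1.0833 [ 484.2 -273.5  256.5] [-3.1395e+00  1.0580e-01  5.0000e-04] 0.05985872946911727
[ 292  196   48   36 1568] [315.82334184 213.81186224]
(array([276. , 193.8]), array([341.8, 234.2]))
```

>>> servo_tool(
  plan=[
    [0,[2,10,-30],-2.6],
    [0,[2,11,-60],-2.6],
    [0,[2,11,-90],-2.6],
    [0,[2,11,-110],-2.6],
    [0,[2,11,-115],-2.6],
    [0,[2,11,-115],-2.6],
    [0,[2,11,-115],-2.6],
  ],
)

```text
t: 1.72
ee_pos: [485.2, -266.0, 142.3]
orientation: [3.136, -0.186, 0.001]
ft_force: [-0.3, 0.3, 0.8]
width: 87.4
grasp_force: 0.0
```

```bash
python3 - <<'E'
from h import *
o=ctrl.get_obs(); im=ctrl.get_image("wrist"); print(o["ee_pos"].round(1),o["orientation"].round(4))
cv2.imwrite("pics/w3.png",im);json.dump([list(o["ee_pos"]),list(o["orientation"])],open("w3.json","w"))
c=camfrom("w3.json")
T=R.from_rotvec(o["orientation"]).as_matrix()
for s in(-28,28):
  for dz in(-17,0,17): print(s,dz,np.round(proj(c,"wrist",np.array([486,-263.5,78+dz])+s*T[:,1]),1))
a=im[150:400,200:450]; t=ctrl.get_image("side"); cv2.imwrite("pics/c3.png",np.hstack([cv2.resize(a,(400,400)),cv2.resize(t[120:220,290:390],(400,400))]))
E
```

```text
[ 485.2 -266.   142.3] [ 3.1357e+00 -1.8550e-01  7.0000e-04]
-28 -17 [272.8 245.5]
-28 0 [269.5 253.7]
-28 17 [265.7 263.2]
28 -17 [359.1 245.5]
28 0 [362.  253.7]
28 17 [365.3 263.3]
```

View pics/c3.png

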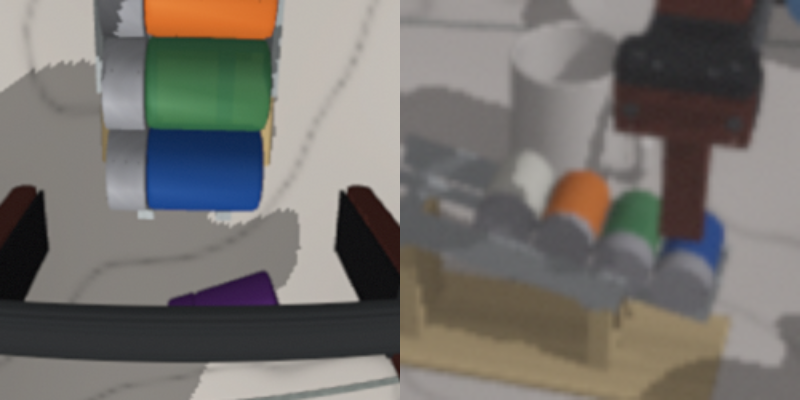

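In the crop, the blue jar spans wrist-picture columns 266–364 with its lower edge at row 281. The predicted values were 266–365 and 282, so the estimate holds, and both fingers clear the jar ends. Next I descend and grip.

>>> servo_tool(
  plan=[
    [0,[1,2,-20],0],
    [0,[1,2,-40],0],
    [0,[1,2,-55],0],
    [0,[1,2,-65],0],
    [0,[1,2,-65],0],
    [0,[1,2,-65],0],
    [0.4,[1,2,-65],0],
    [1,[1,2,-65],0],
    [1,[1,2,-65],0],
    [1,[1,2,-65],0],
  ],
)

```text
t: 2.65
ee_pos: [486.7, -262.9, 77.4]
orientation: [3.136, -0.183, 0.002]
ft_force: [-0.7, -0.2, 0.0]
width: 64.6
grasp_force: 0.0
```

>>> servo_tool(
  plan=[
    [1,[0,0,0],0],
    [1,[0,0,0],0],
    [1,[0,0,0],0],
  ],
)

```text
t: 2.9
ee_pos: [486.5, -262.9, 77.1]
orientation: [3.136, -0.184, 0.001]
ft_force: [0.4, -0.7, 3.5]
width: 56.0
grasp_force: 29.9
```

>>> servo_tool(
  plan=[
    [1,[0,0,5],0],
    [1,[0,0,15],0],
    [1,[0,0,30],0],
    [1,[0,0,55],0],
    [1,[0,0,85],0],
    [1,[0,0,120],0],
    [1,[0,0,150],0],
    [1,[0,0,170],0],
    [1,[0,0,180],0],
    [1,[0,0,180],0],
  ],
)

```text
t: 3.73
ee_pos: [487.2, -263.2, 259.4]
orientation: [3.134, -0.183, 0.006]
ft_force: [-0.1, -0.3, -1.7]
width: 56.2
grasp_force: 29.8
```

```bash
python3 - <<'E'
from h import *
o=ctrl.get_obs(); print(o["t"],o["ee_pos"].round(1),o["width"],o["grasp_force"],o["ft_force"])
t=ctrl.get_image("top"); cv2.imwrite("pics/top2.png",t)
hsv=cv2.cvtColor(t,cv2.COLOR_BGR2HSV); m=cv2.inRange(hsv,(50,80,30),(80,255,255)); m[:,:385]=0;m[:,440:]=0; print(cv2.moments(m,True)["m00"], [np.round(x.mean(),1) for x in np.nonzero(m)])
# mill pose from the top view: fit slot centre & yaw on guard corners (first picture)
from scipy.optimize import least_squares
c=cam("top"); s=cam("side"); px=np.array([[85,268.25],[158.25,256.25],[174.5,321.75],[104.5,334.5]])
th=.35
def F(p):
    Y=R.from_euler("z",p[3]).as_matrix()@R.from_euler("y",-th).as_matrix()
    return Y,p[:3]
loc=np.array([[75,75,0],[75,-75,0],[-75,-75,0],[-75,75,0]],float)
def res(p):
    Y,o=F(p); return np.ravel([np.array(proj(c,"top",o+Y@l))-q for l,q in zip(loc,px)])
r=least_squares(res,[471,329,128,.12]); print("slot",r.x.round(3),"res",r.fun.round(1))
Y,o=F(r.x); print("rear edge z",(o+Y@[75,0,0])[2])
yw=r.x[3]
# bay: cradle = mill origin + z104; slot is 182 along y
e=np.array([-np.sin(yw),np.cos(yw),0])
print("bay centre guess",o-182*e)
E
```

```text
3.7333 [ 487.2 -263.2  259.4] 56.150418186401815 29.84797865152359 [-0.1019837  -0.33299634 -1.68567006]
0.0 [np.float64(nan), np.float64(nan)]
slot [4.67530e+02 3.18716e+02 1.25885e+02 1.76000e-01] res [ 0.1  0.1 -0.2 -0.2  0.2  0.3 -0.  -0.3]
rear edge z 151.60201486245828
bay centre guess [499.47892669 139.54261765 125.8846793 ]<stdin>:4: RuntimeWarning: Mean of empty slice.
  ret = ret.dtype.type(ret / rcount)
```

>>> servo_tool(
  plan=[
    [1,[2,20,0],0],
    [1,[4,55,0],2],
    [1,[5,95,0],4],
    [1,[6,135,0],7],
    [1,[7,175,0],10],
    [1,[8,215,0],13],
    [1,[9,255,0],16.8],
    [1,[10,295,0],16.8],
    [1,[11,335,0],16.8],
    [1,[12,365,0],16.8],
  ],
)

```text
t: 4.62
ee_pos: [496.7, 104.9, 254.6]
orientation: [-3.129, -0.278, 0.006]
ft_force: [-0.0, -0.2, -1.1]
width: 56.0
grasp_force: 29.8
```

>>> servo_tool(
  plan=[
    [1,[0,25,0],0],
    [1,[0,37,0],0],
    [1,[0,37,0],0],
    [1,[0,37,0],0],
    [1,[0,37,0],0],
  ],
)

```text
t: 5.03
ee_pos: [497.8, 138.2, 255.8]
orientation: [3.129, 0.276, -0.003]
ft_force: [-0.6, 0.0, -1.4]
width: 55.8
grasp_force: 29.8
```

```bash
python3 - <<'E'
from h import *
o=ctrl.get_obs(); im=ctrl.get_image("wrist"); print(o["t"],o["ee_pos"].round(1),o["orientation"].round(4),o["width"],np.abs(o["qvel"]).max())
cv2.imwrite("pics/w4.png",im);json.dump([list(o["ee_pos"]),list(o["orientation"])],open("w4.json","w"))
t=ctrl.get_image("top"); cv2.imwrite("pics/top3.png",t)
im[300:480,:]=0; a=cv2.resize(t[195:315,375:465],(240,320)); cv2.imwrite("pics/c4.png",np.vstack([im[:300],np.hstack([a[:180],a[140:320],np.zeros((180,160,3),np.uint8)])]))
E
```

```text
5.0333 [497.8 138.2 255.8] [ 3.1288e+00  2.7580e-01 -2.8000e-03] 55.81023775154352 0.011242355653203669
```

View pics/c4.png

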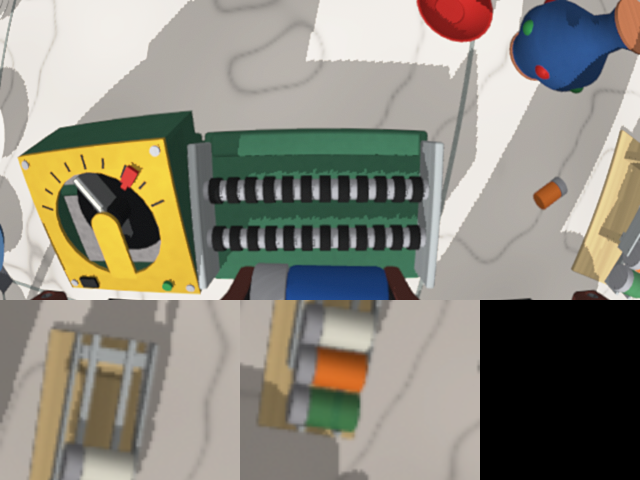

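The green, orange and white jars have rolled down and green is at the stop. In the wrist view the roller centre lines run from (209,190) to (425,188) and from (213,238) to (421,237). The end-plate inner top edges are near columns 211 and 427. The guard corners are at (22,160), (166,137) and (200,292).

```bash
python3 - <<'E'
from h import *
from scipy.optimize import least_squares
c=camfrom("w4.json"); t=cam("top"); im=cv2.imread("pics/w4.png")
P={n:atz(c,"wrist",*q,85) for n,q in dict(ul=(209,190),ur=(425,188),ll=(213,238),lr=(421,237)).items()}
for n,p in P.items(): print(n,p.round(1))
a=(P["ul"]+P["ur"])/2;b=(P["ll"]+P["lr"])/2; print("mid",((a+b)/2).round(1),"gap",np.linalg.norm(a-b),"len",np.linalg.norm(P["ul"]-P["ur"]),np.linalg.norm(P["ll"]-P["lr"]),
 [np.degrees(np.arctan2(-(d)[0],d[1])).round(2) for d in (P["ul"]-P["ur"],P["ll"]-P["lr"])], "slope yaw from gap",np.degrees(np.arctan2((a-b)[1],(a-b)[0])))
# top view crop: rollers (scale 4, off 80,240)
T=[atz(t,"top",80+u/4,240+v/4,85) for u,v in((385,152),(735,92),(393,233),(745,173))]
print("top rollers",np.array(T).round(1),np.mean(T,0).round(1))
# roller heights: triangulate ends
for n,(u,v) in zip(("ul","ur","ll","lr"),((385,152),(735,92),(393,233),(745,173))):
    q=dict(ul=(209,190),ur=(425,188),ll=(213,238),lr=(421,237))[n]
    p,e=tri([ray(c,"wrist",*q),ray(t,"top",80+u/4,240+v/4)]); print(n,p.round(1),np.round(e,1))
# slot from both
loc=np.array([[75,75,0],[75,-75,0],[-75,-75,0],[-75,75,0]],float)
px=np.array([[85,268.25],[158.25,256.25],[174.5,321.75],[104.5,334.5]]); pw=np.array([[22,160],[166,137],[200,292]])
def res(p):
    Y=R.from_euler("z",p[3]).as_matrix()@R.from_euler("y",-p[4]).as_matrix()
    return np.concatenate([np.ravel([np.array(proj(t,"top",p[:3]+Y@l))-q for l,q in zip(loc,px)]),np.ravel([np.array(proj(c,"wrist",p[:3]+Y@l))-q for l,q in zip(loc,pw)])/2,[(p[4]-.35)/.01]])
r=least_squares(res,[467,318,127,.17,.35]); print("slot",r.x.round(3),r.fun.round(1))
p=r.x;Y=R.from_euler("z",p[3]).as_matrix()@R.from_euler("y",-p[4]).as_matrix()
n=Y[:,2]
def ang(cc,nm,u,v,dz):
    o,d=ray(cc,nm,u,v); P0=p[:3]+n*dz; q=o+d*(n@(P0-o))/(n@d); l=Y.T@(q-p[:3]); return l.round(1),-np.arctan2(l[1],l[0]).round(3)
print("marker w",ang(c,"wrist",129,178,1.5),"t",ang(t,"top",144,272,1.5))
print("pointer w",ang(c,"wrist",78,180,-12),ang(c,"wrist",102,208,-12),"t",ang(t,"top",80+140/4,240+152/4,-12),ang(t,"top",80+185/4,240+197/4,-12))
cv2.imwrite("pics/c5.png",cv2.resize(im[130:300,10:237],(800,600),interpolation=cv2.INTER_CUBIC))
E
```

```text
ul [504.2 239.6  85. ]
ur [539.5  50.5  85. ]
ll [460.5 231.   85. ]
lr [494.8  43.4  85. ]
mid [499.7 141.1  85. ] gap 44.900200759021594 len 192.3541490352376 190.75300004674327 [np.float64(10.58), np.float64(10.35)] slope yaw from gap 10.016413159668344
top rollers [[505.1 235.3  85. ]
 [539.1  46.3  85. ]
 [461.4 229.9  85. ]
 [495.1  40.2  85. ]] [500.2 137.9  85. ]
ul [505.4 235.6  92.1] [2. 2.]
ur [539.   47.3  75.1] [0.4 0.4]
ll [461.5 229.7  87.9] [0.5 0.5]
lr [494.2  41.1  79.3] [0.9 0.9]
slot [4.66676e+02 3.20031e+02 1.23645e+02 1.84000e-01 3.48000e-01] [-0.3  0.8 -0.9  0.1  0.   0.4 -0.   0.2 -0.6 -1.9  0.2  0.7  1.4 -0.2
 -0.2]
marker w (array([ 45.7, -36.4,   1.5]), np.float64(0.673)) t (array([ 47.2, -40.6,   1.5]), np.float64(0.71))
pointer w (array([ 40.9,  26.1, -12. ]), np.float64(-0.568)) (array([ 11.4,   9.4, -12. ]), np.float64(-0.688)) t (array([ 41.4,  25. , -12. ]), np.float64(-0.543)) (array([ 12.7,   8.8, -12. ]), np.float64(-0.607))
```

View pics/c5.png

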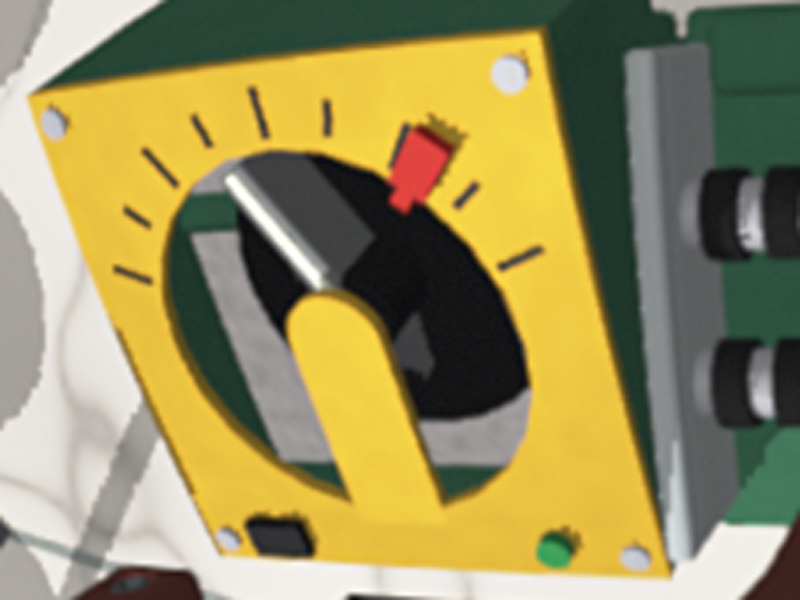

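The pointer is at about -0.6 rad and the marker at about +0.7 rad. The cradle is at (500, 139.5) with a yaw of about 10.2°. The wrist view triangulates the roller axes at a mean height of about 84 mm, against 85 in the text.

>>> servo_tool(
  plan=[
    [1,[2,1,-25],0],
    [1,[2,1,-60],0],
    [1,[2,1,-95],0],
    [1,[2,1,-120],0],
    [1,[2,1,-135],0],
    [1,[2,1,-140],0],
    [1,[2,1,-140],0],
    [1,[2,1,-140],0],
    [1,[2,1,-140],0],
  ],
)

```text
t: 5.88
ee_pos: [501.3, 140.2, 118.0]
orientation: [-3.129, -0.276, -0.004]
ft_force: [0.3, 0.5, -0.7]
width: 56.1
grasp_force: 29.8
```

```bash
python3 - <<'E'
from h import *
o=ctrl.get_obs(); im=ctrl.get_image("wrist"); sd=ctrl.get_image("side"); print(o["t"],o["ee_pos"].round(1),o["ft_force"].round(1),o["orientation"].round(4))
cv2.imwrite("pics/w5.png",im);cv2.imwrite("pics/side5.png",sd);json.dump([list(o["ee_pos"]),list(o["orientation"])],open("w5.json","w"))
s=cam("side"); c=camfrom("w5.json")
yw=np.radians(10.2); ex=np.array([np.cos(yw),np.sin(yw),0]);ey=np.array([-np.sin(yw),np.cos(yw),0]); M=np.array([500,139.5,85])
def mk(img,cc,nm):
    g=img.copy()
    for x in(-22,22):
        for y in (-95,95):
            u=proj(cc,nm,M+ex*x+ey*y); cv2.circle(g,tuple(int(round(v)) for v in u),2,(0,255,255),-1)
    return g
a=mk(sd,s,"side")[280:410,280:410]; b=mk(im,c,"wrist")[120:440,100:560]
cv2.imwrite("pics/c6.png",np.hstack([cv2.resize(a,(340,340),interpolation=cv2.INTER_CUBIC),b[:340] if b.shape[0]>=340 else cv2.resize(b,(460,340))]))
E
```

```text
5.8833 [501.3 140.2 118. ] [ 0.3  0.5 -0.7] [-3.1291 -0.2758 -0.0036]
```

View pics/c6.png

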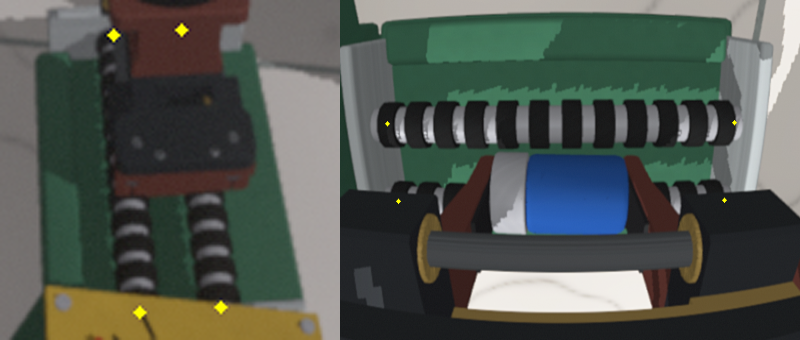

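The overlay agrees: the projected roller ends fall on the rollers, and the jar is held parallel above the groove. Now I lower it slowly.

>>> servo_tool(
  plan=[
    [1,[-1.2,0,-3],0],
    [1,[-1.2,0,-6],0],
    [1,[-1.2,0,-9],0],
    [1,[-1.2,0,-11],0],
    [1,[-1.2,0,-12],0],
    [1,[-1.2,0,-12],0],
    [1,[-1.2,0,-12],0],
  ],
)

```text
t: 6.57
ee_pos: [499.2, 140.4, 104.6]
orientation: [-3.129, -0.277, -0.0]
ft_force: [0.8, 0.8, -0.5]
width: 56.1
grasp_force: 30.2
```

>>> servo_tool(
  plan=[
    [1,[0.5,0,-0.5],0],
    [1,[0.5,0,-1],0],
    [1,[0.5,0,-1],0],
    [1,[0.5,0,-1],0],
  ],
)

```text
t: 6.9
ee_pos: [499.7, 140.3, 103.7]
orientation: [3.129, 0.277, 0.0]
ft_force: [-0.6, -0.7, -0.5]
width: 56.5
grasp_force: 30.3
```

>>> servo_tool(
  plan=[
    [1,[0,0,-0.5],0],
    [1,[0,0,-1],0],
    [1,[0,0,-1],0],
    [1,[0,0,-1],0],
  ],
)

```text
t: 7.23
ee_pos: [499.9, 140.4, 103.3]
orientation: [-3.129, -0.277, -0.001]
ft_force: [-1.3, -0.7, 6.3]
width: 55.8
grasp_force: 30.7
```

It touches at TCP z 103.3 with about 7 N, so it is seated. Releasing.

>>> servo_tool(
  plan=[
    [0.3,[0,0,0],0],
    [0.3,[0,0,0],0],
    [0.2,[0,0,0],0],
    [0,[0,0,0],0],
    [0,[0,0,0],0],
    [0,[0,0,0],0],
    [0,[0,0,0],0],
  ],
)

```text
t: 7.82
ee_pos: [499.8, 140.3, 102.7]
orientation: [-3.129, -0.276, -0.001]
ft_force: [0.1, 3.2, 2.4]
width: 87.3
grasp_force: 2.1
```

>>> servo_tool(
  plan=[
    [0,[0,0,10],0],
    [0,[0,0,30],0],
    [0,[0,0,60],0],
    [0,[0,0,95],0],
    [0,[0,0,125],0],
    [0,[0,0,140],0],
    [0,[0,0,140],0],
    [0,[0,0,140],0],
  ],
)

```text
t: 8.48
ee_pos: [499.6, 140.4, 243.4]
orientation: [-3.129, -0.277, -0.002]
ft_force: [-0.1, 0.0, -0.2]
width: 88.3
grasp_force: 0.0
```

```bash
python3 - <<'E'
from h import *
o=ctrl.get_obs(); im=ctrl.get_image("wrist"); print(o["t"],o["ee_pos"].round(1),o["width"],o["orientation"].round(4))
cv2.imwrite("pics/w6.png",im);json.dump([list(o["ee_pos"]),list(o["orientation"])],open("w6.json","w"))
c=camfrom("w6.json"); hsv=cv2.cvtColor(im,cv2.COLOR_BGR2HSV); m=cv2.inRange(hsv,(105,120,40),(125,255,255)); m[:140]=0
n,l,s,cc=cv2.connectedComponentsWithStats(m); k=1+s[1:,4].argmax(); print("blue",s[k],cc[k],atz(c,"wrist",*cc[k],110))
for z in (-17,0,17): print(proj(c,"wrist",[500,140,104+z]))
E
```

```text
8.4833 [499.6 140.4 243.4] 88.27772067204735 [-3.1291e+00 -2.7660e-01 -2.3000e-03]
blue [ 302  204   54   43 2211] [328.33966531 225.03482587] [502.12031496 134.08398834 110.        ]
(np.float64(320.32734842254195), np.float64(219.67932183009225))
(np.float64(320.3846909356753), np.float64(224.50323709378796))
(np.float64(320.44864480815954), np.float64(229.8962089850272))
```

The jar lies in the groove: its projection matches the cradle point and its height is steady. Next is the knob. I hover above the guard with closed fingers and measure numerically.

>>> servo_tool(
  plan=[
    [0.5,[-4,20,8],0],
    [1,[-10,55,15],0],
    [1,[-17,95,20],0],
    [1,[-24,135,20],0],
    [1,[-29,165,20],0],
    [1,[-32,178,20],0],
    [1,[-32,178,20],0],
    [1,[-32,178,20],0],
    [1,[-32,178,20],0],
    [1,[-32,178,20],0],
  ],
)

```text
t: 9.37
ee_pos: [467.7, 316.7, 262.1]
orientation: [3.129, 0.274, -0.002]
ft_force: [-0.3, 0.0, 0.3]
width: 24.5
grasp_force: 0.0
```

```bash
cat > k.py <<'E'
from h import *
from scipy.optimize import least_squares
def snap(fn):
    o=ctrl.get_obs(); im=ctrl.get_image("wrist"); cv2.imwrite(f"pics/{fn}.png",im);json.dump([list(o["ee_pos"]),list(o["orientation"])],open(fn+".json","w"))
    print(o["t"],o["ee_pos"].round(1),o["qpos"].round(2),o["width"],o["ft_force"].round(1)); return im,camfrom(fn+".json"),"wrist"
def frame(p): return R.from_euler("z",p[3]).as_matrix()@R.from_euler("y",-.35).as_matrix()
def rect(im,c,nm,p,dz,s=4,h=85):
    """guard-plane picture at depth dz: row 0 = uphill +h, col 0 = +y"""
    Y=frame(p); g=np.arange(-h,h,1/s); m=np.array([[proj(c,nm,p[:3]+Y@[-a,-b,dz]) for b in g[::8]] for a in g[::8]],np.float32)
    m=cv2.resize(m,(len(g),len(g)),interpolation=cv2.INTER_LINEAR)
    # resize shifts by half sample; rebuild exact grid with remap
    n=len(g); q=np.arange(n,dtype=np.float32)/8; X,Yq=np.meshgrid(q,q)
    m0=np.array([[proj(c,nm,p[:3]+Y@[-a,-b,dz]) for b in g[::8]] for a in g[::8]],np.float32)
    m=cv2.remap(m0,X,Yq,cv2.INTER_LINEAR,borderMode=cv2.BORDER_REPLICATE); return cv2.remap(im,m,None,cv2.INTER_LINEAR)
def pts(mask,s=4,h=85):
    v,u=np.nonzero(mask); return np.c_[h-v/s,h-u/s]
def red(r):
    H=cv2.cvtColor(r,cv2.COLOR_BGR2HSV); m=cv2.inRange(H,(0,150,90),(8,255,255))|cv2.inRange(H,(172,150,90),(180,255,255))
    q=pts(m); q=q[(np.hypot(*q.T)>46)&(np.hypot(*q.T)<80)]; return q
def white(r):
    H=cv2.cvtColor(r,cv2.COLOR_BGR2HSV); m=cv2.inRange(H,(0,0,150),(180,60,255)); return m
E
python3 - <<'E'
from k import *
im,c,nm=snap("w7")
H=cv2.cvtColor(im,cv2.COLOR_BGR2HSV); m=cv2.inRange(H,(18,120,90),(32,255,255))
n,l,s,cc=cv2.connectedComponentsWithStats(m); k=1+s[1:,4].argmax(); print(s[k]); hull=cv2.convexHull(np.argwhere(l==k)[:,::-1].astype(np.int32).copy())
ap=cv2.approxPolyDP(hull,12,True)[:,0]; print(ap.tolist())
p=np.array([467.5,319.3,127,.178]); Y=frame(p)
for q in [(75,75,0),(75,-75,0),(-75,-75,0),(-75,75,0)]: print(np.round(proj(c,nm,p[:3]+Y@q),1))
r=red(rect(im,c,nm,p,1.5)); print("red",len(r),r.mean(0),-np.arctan2(r.mean(0)[1],r.mean(0)[0]), np.hypot(*r.mean(0)))
for a,b in((50,56),(56,62),(62,68),(68,74)):
    q=r[(np.hypot(*r.T)>a)&(np.hypot(*r.T)<b)]; 
    if len(q): print(a,len(q),(-np.arctan2(q[:,1],q[:,0])).mean().round(3))
E
```

```text
9.3667 [467.7 316.7 262.1] [ 0.57  0.31  1.74 -0.    1.1   1.97] 24.50852199562816 [-0.3  0.   0.3]
[  207   135   214   160 15170]
[[419, 137], [395, 293], [235, 293], [209, 138]]
[209.5 138.2]
[422.4 137.2]
[398.2 292.5]
[236.1 292.9]
red 3150 [ 46.00285714 -38.44230159] 0.6961041119070148 59.950591461929484
50 669 0.698
56 1065 0.692
62 1023 0.697
68 241 0.697
```

The guard corners match my pose to within 3 px, and the marker is at 0.696 rad and 60 mm radius. Next I compute the finger path.

```bash
cat >> k.py <<'E'
P=np.array([467.8,319.8,127.5,.178])
def tcp(phi,r=34,tipd=23,off=.25):
    Y=frame(P); N=P[:3]+Y@[r*np.cos(phi),-r*np.sin(phi),-12]; N[2]+=14-(tipd-12)/np.cos(.35)
    yaw=np.arctan2(-np.sin(phi),np.cos(.35)*np.cos(phi))+P[3]-off; return N,np.degrees(yaw)
def tool_yaw(o):
    y=R.from_rotvec(o["orientation"]).as_matrix()[:,1]; y=-y if y[1]<0 and abs(y[1])>.3 else y
    return np.degrees(np.arctan2(-y[0],y[1]))
E
python3 - <<'E'
from k import *
im,c,nm=snap("w8"); o=ctrl.get_obs(); print("yaw",tool_yaw(o))
r=rect(im,c,nm,P,-12); m=white(r); q=pts(m); d=np.hypot(*q.T); q=q[(d<50)&(d>12)&(q[:,0]>5)]
a=-np.arctan2(q[:,1],q[:,0]); print(len(q),np.percentile(a,[5,25,50,75,95]).round(2),np.histogram(a,np.arange(-1.4,1.5,.2)))
for f in np.arange(-1.5,.21,.1): N,y=tcp(f); print(round(f,2),N.round(1),round(y,1))
E
```

```text
9.4167 [467.9 316.8 262.4] [ 0.57  0.31  1.74 -0.    1.1   1.97] 20.571608216513845 [ 0.3 -0.9  0.9]
yaw 10.002626332804805
3631 [-0.76 -0.65 -0.59 -0.54  1.41] (array([  17,    0,   77, 1600, 1140,    0,    0,    0,    0,    0,    0,
          0,   72,  501]), array([-1.40000000e+00, -1.20000000e+00, -1.00000000e+00, -8.00000000e-01,
       -6.00000000e-01, -4.00000000e-01, -2.00000000e-01, -2.22044605e-16,
        2.00000000e-01,  4.00000000e-01,  6.00000000e-01,  8.00000000e-01,
        1.00000000e+00,  1.20000000e+00,  1.40000000e+00]))
-1.5 [468.1 354.3 119.3] 82.1
-1.4 [471.3 354.5 120.5] 76.7
-1.3 [474.5 354.3 121.6] 71.3
-1.2 [477.6 353.8 122.7] 65.8
-1.1 [480.7 352.9 123.8] 60.3
-1.0 [483.8 351.7 124.8] 54.8
-0.9 [486.7 350.3 125.8] 49.2
-0.8 [489.4 348.5 126.6] 43.5
-0.7 [492.  346.4 127.4] 37.8
-0.6 [494.4 344.1 128.1] 31.9
-0.5 [496.5 341.5 128.7] 26.1
-0.4 [498.5 338.8 129.3] 20.1
-0.3 [500.1 335.8 129.7] 14.1
-0.2 [501.5 332.7 129.9] 8.1
-0.1 [502.5 329.5 130.1] 2.0
0.0 [503.3 326.2 130.2] -4.1
0.1 [503.7 322.8 130.1] -10.2
0.2 [503.9 319.4 129.9] -16.3
```

>>> servo_tool(
  plan=[
    [1,[0,4,-5],7],
    [1,[0,8,-10],14],
    [1,[0,12,-20],21],
    [1,[0,16,-30],28],
    [1,[0,20,-40],35],
    [1,[0,25,-50],42],
    [1,[0,30,-60],49],
    [1,[0,34,-70],56],
    [1,[0,37,-80],63],
    [1,[0,37.5,-82],70],
  ],
)

```text
t: 10.3
ee_pos: [467.3, 354.8, 179.2]
orientation: [-2.399, -2.028, 0.003]
ft_force: [-0.0, -0.7, 0.0]
width: 0.5
grasp_force: 0.0
```

>>> servo_tool(
  plan=[
    [1,[0,0,0],2],
    [1,[0,0,0],2],
    [1,[0,0,0],2],
  ],
)

```text
t: 10.55
ee_pos: [468.0, 355.3, 180.8]
orientation: [2.372, 2.06, 0.0]
ft_force: [-0.1, 0.5, 0.7]
width: 0.7
grasp_force: 0.0
```

```bash
python3 - <<'E'
from k import *
o=ctrl.get_obs(); print(o["t"],o["ee_pos"].round(1),tool_yaw(o),o["width"],o["qpos"].round(2))
for fn,z in (("w7",-12),):
    im=cv2.imread(f"pics/{fn}.png");c=camfrom(fn+".json")
    for nm,I,cc in(("wrist",im,c),("top",cv2.imread("pics/top0.png"),cam("top"))):
        q=pts(white(rect(I,cc,nm,P,z)));d=np.hypot(*q.T);a=-np.arctan2(q[:,1],q[:,0]); q=q[(d<50)&(d>12)&(a>-.9)&(a<-.3)]
        m=q.mean(0);u=np.linalg.svd(q-m,full_matrices=False)[2][0];u*=np.sign(u[0]); th=-np.arctan2(u[1],u[0]); print(nm,len(q),m.round(1),"dir",th.round(3),"offset",(u[0]*m[1]-u[1]*m[0]).round(2), "lateral sd",np.std((q-m)@np.array([-u[1],u[0]])).round(2))
E
```

```text
10.55 [468.  355.3 180.8] -98.03789651410673 0.679475475228259 [ 0.63  0.44  1.76 -0.    0.95  0.77]
wrist 2830 [25.5 17.5] dir -0.528 offset 2.27 lateral sd 1.39
top 1985 [26.2 16.4] dir -0.533 offset 0.78 lateral sd 1.04
```

The pointer direction is -0.53 rad. Now I insert the fingers on its counter-clockwise side.

>>> servo_tool(
  plan=[
    [1,[0,-0.5,-15],0],
    [1,[0,-1,-28],0],
    [1,[0,-1,-36],0],
    [1,[0,-1,-44],0],
    [1,[0,-1,-50],0],
    [1,[0,-1,-56],0],
    [1,[0,-1,-61],0],
    [1,[0,-1,-61],0],
    [1,[0,-1,-61],0],
  ],
)

```text
t: 11.3
ee_pos: [467.6, 354.8, 119.6]
orientation: [-2.369, -2.063, 0.0]
ft_force: [0.5, 0.1, -0.2]
width: 0.2
grasp_force: 0.0
```

>>> servo_tool(
  plan=[
    [1,[1.6,0.1,0.6],-2.7],
    [1,[3.2,0.2,1.2],-5.4],
    [1,[4.8,0.1,1.8],-8.1],
    [1,[6.4,0,2.3],-10.8],
    [1,[8,-0.2,2.8],-13.5],
    [1,[9.5,-0.5,3.4],-16.3],
    [1,[11,-1,4],-19],
    [1,[12.6,-1.4,4.5],-21.8],
    [1,[14.2,-2,5],-24.6],
    [1,[15.7,-2.6,5.5],-27.3],
  ],
)

```text
t: 12.13
ee_pos: [483.1, 352.7, 125.5]
orientation: [-2.79, -1.441, -0.0]
ft_force: [-1.9, 1.6, -2.2]
width: 0.4
grasp_force: 1.7
```

>>> servo_tool(
  plan=[
    [1,[1.8,-0.8,0.6],-3.4],
    [1,[3.5,-1.8,1.2],-6.7],
    [1,[5,-2.8,1.6],-10],
    [1,[6.7,-3.9,2.1],-13.6],
    [1,[8.2,-5.3,2.6],-17],
    [1,[9.5,-6.5,3],-20],
    [1,[10.6,-7.6,3.3],-22.9],
    [1,[11.9,-9.2,3.7],-26.4],
    [1,[12.9,-10.4,3.9],-29],
    [1,[13.8,-11.6,4.2],-31.6],
  ],
)

```text
t: 12.97
ee_pos: [497.0, 341.4, 129.6]
orientation: [-3.077, -0.628, -0.001]
ft_force: [-0.6, 3.9, -2.9]
width: 0.9
grasp_force: 1.8
```

```bash
cat >> k.py <<'E'
def pointer(I,cc,nm,lo=-.9,hi=1.1,z=-12):
    r=rect(I,cc,nm,P,z);q=pts(white(r));d=np.hypot(*q.T);a=-np.arctan2(q[:,1],q[:,0]); q=q[(d<48)&(d>14)&(a>lo)&(a<hi)]
    if len(q)<50: print(nm,"few",len(q)); return
    m=q.mean(0);u=np.linalg.svd(q-m,full_matrices=False)[2][0];u*=np.sign(u[0]); print(nm,len(q),m.round(1),"dir",(-np.arctan2(u[1],u[0])).round(3),"mean ang",np.median(-np.arctan2(q[:,1],q[:,0])).round(3),"off",(u[0]*m[1]-u[1]*m[0]).round(2),"len/wid",np.std((q-m)@u).round(1),np.std((q-m)@np.array([-u[1],u[0]])).round(1))
E
python3 - <<'E'
from k import *
im,c,nm=snap("w9"); o=ctrl.get_obs(); print(tool_yaw(o)); t=ctrl.get_image("top"); s=ctrl.get_image("side"); cv2.imwrite("pics/t9.png",t);cv2.imwrite("pics/s9.png",s)
pointer(im,c,nm); pointer(t,cam("top"),"top"); pointer(s,cam("side"),"side")
E
```

```text
12.9667 [497.  341.4 129.6] [0.58 0.53 1.75 0.   0.86 1.75] 0.8789010382951957 [-0.6  3.9 -2.9]
22.90196446068352
wrist 438 [36.3 -0.9] dir 0.066 mean ang 0.024 off 1.52 len/wid 3.0 0.8
top few 0
side few 0
```

>>> servo_tool(
  plan=[
    [1,[0.9,-1.5,0.2],-3.5],
    [1,[1.6,-3,0.4],-7],
    [1,[2.3,-4.5,0.5],-10.5],
    [1,[3,-6.1,0.6],-14],
    [1,[3.5,-7.7,0.7],-17.5],
    [1,[4,-9.3,0.8],-21],
    [1,[4.4,-11,0.9],-24.5],
    [1,[4.8,-12.6,0.9],-27.5],
    [1,[5,-14.3,0.8],-30.5],
    [1,[5.2,-16,0.8],-33.4],
  ],
)

```text
t: 13.95
ee_pos: [503.3, 325.5, 130.8]
orientation: [-3.127, 0.28, -0.004]
ft_force: [2.1, 4.3, -1.6]
width: 0.1
grasp_force: 2.1
```

```bash
python3 - <<'E'
from k import *
im,c,nm=snap("w10"); o=ctrl.get_obs(); print(tool_yaw(o)); t=ctrl.get_image("top"); s=ctrl.get_image("side"); cv2.imwrite("pics/t10.png",t);cv2.imwrite("pics/s10.png",s)
pointer(im,c,nm); pointer(t,cam("top"),"top"); pointer(s,cam("side"),"side")
r=red(rect(im,c,nm,P,1.5)); print("red",len(r),r.mean(0),-np.arctan2(r.mean(0)[1],r.mean(0)[0]))
E
```

```text
13.95 [503.3 325.5 130.8] [0.55 0.52 1.76 0.   0.86 2.3 ] 0.0812198611361723 [ 2.1  4.3 -1.6]
-10.42535208231555
wrist 1033 [ 28.9 -17.3] dir 0.551 mean ang 0.538 off 0.43 len/wid 4.4 1.2
top 1253 [ 27.1 -16.8] dir 0.564 mean ang 0.554 off 0.31 len/wid 5.9 1.1
side few 0
red 3917 [ 44.60199132 -38.8860097 ] 0.7170401296508829
```

>>> servo_tool(
  plan=[
    [1,[0,-1,0],-1],
    [1,[0.1,-2,0],-2.5],
    [1,[0.1,-3,0],-4],
    [1,[0.2,-4,-0.2],-5],
    [1,[0.2,-4,-0.2],-5],
    [1,[0.2,-4,-0.2],-5],
  ],
)

```text
t: 14.6
ee_pos: [502.9, 320.6, 130.2]
orientation: [-3.114, 0.414, -0.001]
ft_force: [3.6, 1.7, -1.0]
width: 0.5
grasp_force: 2.0
```

```bash
cat > m.py <<'E'
from k import *
import sys
im,c,nm=snap(sys.argv[1]); t=ctrl.get_image("top"); cv2.imwrite(f"pics/t{sys.argv[1]}.png",t)
for I,cc,n in((im,c,nm),(t,cam("top"),"top")):
    pointer(I,cc,n); r=red(rect(I,cc,n,P,1.5)); print(" red",len(r),r.mean(0).round(1),(-np.arctan2(r.mean(0)[1],r.mean(0)[0])).round(3))
E
python3 m.py w11; python3 - <<'E'
from k import *
im=cv2.imread("pics/w7.png");c=camfrom("w7.json")
for dz in(0,1.5,3): r=red(rect(im,c,"wrist",P,dz)); print(dz,(-np.arctan2(r.mean(0)[1],r.mean(0)[0])).round(3),np.hypot(*r.mean(0)).round(1))
E
```

```text
14.6 [502.9 320.6 130.2] [ 0.55  0.52  1.76 -0.    0.86  2.38] 0.49867150562448054 [ 3.6  1.7 -1. ]
wrist 1084 [ 24.8 -23.1] dir 0.743 mean ang 0.749 off -0.2 len/wid 4.5 1.2
 red 3793 [ 44.7 -38.7] 0.714
top 1042 [ 22.8 -20.9] dir 0.741 mean ang 0.742 off -0.01 len/wid 4.8 1.1
 red 1070 [ 51.5 -43. ] 0.696
0 0.719 59.4
1.5 0.708 59.8
3 0.697 60.2
```

>>> servo_tool(
  plan=[
    [1,[-0.3,2,0],0],
    [1,[-0.5,4,0],0],
    [1,[-0.5,4,12],0],
    [1,[-0.5,4,30],0],
    [1,[-0.5,4,60],5],
    [1,[-0.5,4,90],12],
    [1,[-10,2,120],19],
    [1,[-25,-1,135],19],
    [1,[-35,-3,135],19],
    [1,[-35,-3,135],19],
  ],
)

```text
t: 15.53
ee_pos: [465.6, 317.1, 265.8]
orientation: [3.14, 0.104, -0.001]
ft_force: [-0.0, 0.3, 0.0]
width: 0.6
grasp_force: 0.0
```

>>> servo_tool(
  plan=[
    [1,[0,0,0],6],
    [1,[0,0,0],6],
    [1,[0,0,0],6],
  ],
)

```text
t: 15.78
ee_pos: [467.0, 317.2, 263.6]
orientation: [3.129, 0.264, -0.004]
ft_force: [0.0, 0.9, 0.4]
width: 0.5
grasp_force: 0.0
```

```bash
python3 m.py w12; python3 - <<'E'
from k import *
im=cv2.imread("pics/w12.png");c=camfrom("w12.json"); r=rect(im,c,"wrist",P,0); cv2.imwrite("pics/c12.png",cv2.resize(r,(580,580)))
g=rect(im,c,"wrist",P,-12); r=g
for d in range(14,50,5):
    q=pts(white(g)); h=np.hypot(*q.T);a=-np.arctan2(q[:,1],q[:,0]); a=a[(h>d)&(h<d+5)&(a>0)&(a<1.1)]; print(d,len(a),np.round(np.mean(a),3))
R2=red(rect(im,c,"wrist",P,1.5));h=np.hypot(*R2.T);a=-np.arctan2(R2[:,1],R2[:,0])
for d in range(48,75,4):
    z=a[(h>d)&(h<d+4)]; 
    if len(z):print("red",d,len(z),z.mean().round(3))
E
```

```text
15.7833 [467.  317.2 263.6] [ 0.58  0.3   1.74 -0.    1.1   1.98] 0.4999175858810133 [0.  0.9 0.4]
wrist 2086 [ 23.6 -21.7] dir 0.731 mean ang 0.743 off -0.38 len/wid 8.6 1.2
 red 3049 [ 45.7 -39. ] 0.706
top 838 [ 28.4 -26.2] dir 0.744 mean ang 0.748 off -0.06 len/wid 4.1 1.1
 red 2671 [ 47.5 -39.8] 0.697
14 127 0.739
19 319 0.753
24 374 0.745
29 356 0.743
34 351 0.742
39 355 0.742
44 202 0.736
49 0 nan
red 48 287 0.72
red 52 484 0.709
red 56 712 0.702
red 60 672 0.705
red 64 665 0.706
red 68 228 0.706
  return _methods._mean(a, axis=axis, dtype=dtype,
  ret = ret.dtype.type(ret / rcount)
```

View pics/c12.png

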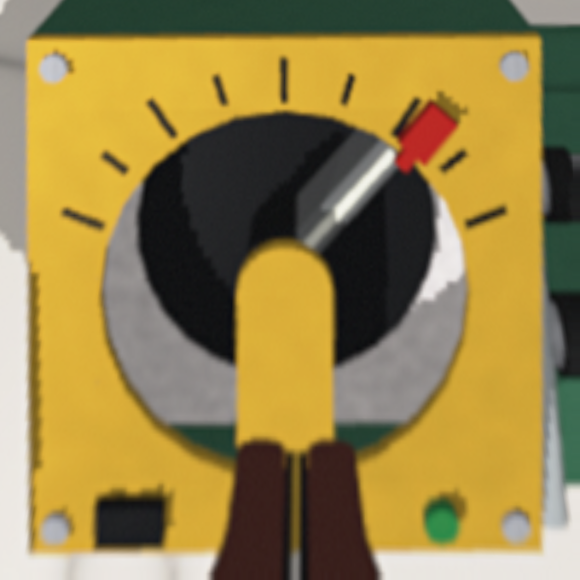

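The rectified view, with its hole and tick centre at (285,295), shows the pointer line running to the marker's nib. By measurement the pointer is at about 0.74 rad and the marker at about 0.71. I look from a second place, closer to the panel normal, to settle that 0.03 rad difference.

>>> servo_tool(
  plan=[
    [1,[-20,-4,0],0],
    [1,[-50,-10,0],0],
    [1,[-75,-14,0],0],
    [1,[-90,-17,0],0],
    [1,[-90,-17,0],0],
    [1,[-90,-17,0],0],
    [1,[-90,-17,0],0],
  ],
)

```text
t: 16.47
ee_pos: [378.5, 301.1, 265.1]
orientation: [-3.13, -0.267, -0.001]
ft_force: [-0.3, -0.8, 0.1]
width: 0.4
grasp_force: 0.0
```

```bash
cat > f.py <<'E'
import k
from k import *
def refine(fn):
    im=cv2.imread(f"pics/{fn}.png");c=camfrom(fn+".json"); k.P=np.array([467.8,319.8,127.5,.178])
    for it in range(3):
        r=rect(im,c,"wrist",k.P,0); H=cv2.cvtColor(r,cv2.COLOR_BGR2HSV); m=cv2.inRange(H,(18,120,90),(32,255,255)); q=pts(m)
        # outer edges of the guard: lateral (both sides) and uphill edge
        e=[]
        for x in np.arange(20,60,2.): s=q[abs(q[:,0]-x)<.5][:,1]; e.append((x,s.max(),s.min()))
        e=np.array(e); cy=np.median((e[:,1]+e[:,2])/2); w=np.median(e[:,1]-e[:,2]); slope=np.polyfit(e[:,0],(e[:,1]+e[:,2])/2,1)[0]
        top=np.median([q[abs(q[:,1]-y)<.5][:,0].max() for y in np.arange(-60,60,3.)])
        Y=frame(k.P); k.P[:3]+=Y@[top-75*w/150,cy,0]; k.P[3]+=slope if abs(slope)<.05 else 0
    print(fn,"P",k.P.round(3),"width",w.round(1))
    rd=red(rect(im,c,"wrist",k.P,1.5)); mk=rd.mean(0); u=np.linalg.svd(rd-mk,full_matrices=False)[2][0]
    print(" marker",(-np.arctan2(mk[1],mk[0])).round(3),np.hypot(*mk).round(1),"axis",(-np.arctan(u[1]/u[0])).round(3))
    for x in (k.P,): 
        g=globals(); pointer(im,c,"wrist",lo=-1 if fn in("w7",) else .4)
E
python3 m.py w13; python3 - <<'E'
from f import *
for f in("w7","w12","w13"): refine(f)
E
```

```text
16.4667 [378.5 301.1 265.1] [ 0.65  0.18  1.91 -0.    1.06  2.05] 0.3942019318391017 [-0.3 -0.8  0.1]
wrist 1614 [ 25.2 -22.6] dir 0.734 mean ang 0.731 off 0.12 len/wid 7.8 1.1
 red 2689 [ 46.9 -39.1] 0.695
top 1458 [ 25.1 -23. ] dir 0.754 mean ang 0.744 off 0.39 len/wid 6.6 1.1
 red 2680 [ 47.5 -39.8] 0.697
w7 P [4.67166e+02 3.21337e+02 1.27371e+02 1.81000e-01] width 150.8
 marker 0.724 61.3 axis 0.699
wrist 2641 [26.4 16.5] dir -0.529 mean ang -0.559 off 0.94 len/wid 9.8 1.4
w12 P [4.67304e+02 3.21235e+02 1.27414e+02 1.79000e-01] width 150.8
 marker 0.723 61.2 axis 0.675
wrist 2088 [ 23.5 -22.9] dir 0.734 mean ang 0.774 off -1.26 len/wid 8.8 1.2
w13 P [4.66518e+02 3.20967e+02 1.27114e+02 1.81000e-01] width 150.8
 marker 0.704 62.8 axis 0.727
wrist 1546 [ 25.9 -23.7] dir 0.736 mean ang 0.742 off -0.2 len/wid 7.5 1.1
```

Both places agree: the pointer is at about 0.738 and the marker at about 0.71, so I overshot by roughly 0.03 rad. I'll nudge it back from the clockwise side.

```bash
python3 - <<'E'
from k import *
o=ctrl.get_obs(); print(o["ee_pos"].round(1),tool_yaw(o))
for f in np.arange(1.6,1.09,-.1): N,y=tcp(f,off=0); print(round(f,2),N.round(1),round(y+90,1))
E
```

```text
[378.6 300.9 264.9] 9.754618789368715
1.6 [476.9 286.9 118.2] 8.6
1.5 [480.1 287.5 119.3] 14.0
1.4 [483.1 288.5 120.5] 19.4
1.3 [486.1 289.8 121.6] 24.8
1.2 [488.9 291.4 122.7] 30.3
1.1 [491.5 293.3 123.8] 35.8
```

>>> servo_tool(
  plan=[
    [1,[30,-4,0],5],
    [1,[65,-9,-10],10],
    [1,[90,-12,-40],10],
    [1,[101.5,-13.4,-70],10],
    [1,[101.5,-13.4,-85],10],
    [1,[101.5,-13.4,-85],10],
    [1,[101.5,-13.4,-85],10],
    [1,[101.5,-13.4,-85],10],
  ],
)

```text
t: 17.23
ee_pos: [479.7, 287.6, 180.8]
orientation: [-3.094, -0.54, -0.002]
ft_force: [0.0, 0.0, 0.6]
width: 0.5
grasp_force: 0.0
```

>>> servo_tool(
  plan=[
    [1,[0,0,-15],0],
    [1,[0,0,-28],0],
    [1,[0,0,-38],0],
    [1,[0,0,-47],0],
    [1,[0,0,-55],0],
    [1,[0,0,-60],0],
    [1,[0,0,-60],0],
    [1,[0,0,-60],0],
  ],
)

```text
t: 17.9
ee_pos: [479.0, 287.3, 120.0]
orientation: [3.095, 0.54, -0.0]
ft_force: [-1.2, 1.7, -0.2]
width: 0.6
grasp_force: 0.0
```

>>> servo_tool(
  plan=[
    [1,[1,0.3,0.4],1],
    [1,[2,0.6,0.8],2],
    [1,[3,1,1.2],3],
    [1,[4,1.4,1.5],4],
    [1,[4.5,1.6,1.7],5],
    [1,[4.5,1.6,1.7],5],
  ],
)

```text
t: 18.4
ee_pos: [483.8, 288.9, 121.9]
orientation: [-3.068, -0.677, -0.001]
ft_force: [-0.4, -0.1, 0.2]
width: 0.7
grasp_force: 0.0
```

```bash
python3 m.py w14
```

```text
18.4 [483.8 288.9 121.9] [0.52 0.49 1.84 0.   0.81 1.65] 0.6972915012333886 [-0.4 -0.1  0.2]
wrist 2011 [ 22.2 -20.7] dir 0.738 mean ang 0.752 off -0.4 len/wid 8.7 1.2
 red 3679 [ 45.3 -39.2] 0.713
top few 0
 red 1 [ 55.  -41.2] 0.644
```

>>> servo_tool(
  plan=[
    [1,[0.8,0.3,0.3],1],
    [1,[1.6,0.7,0.6],2],
    [1,[2.3,1.2,0.9],2.5],
    [1,[2.3,1.2,0.9],2.5],
    [1,[2.3,1.2,0.9],2.5],
  ],
)

```text
t: 18.92
ee_pos: [485.2, 289.7, 122.2]
orientation: [3.052, 0.741, -0.002]
ft_force: [-1.9, -1.6, -1.5]
width: 0.8
grasp_force: 1.0
```

```bash
python3 m.py w15
```

```text
18.9167 [485.2 289.7 122.2] [ 0.52  0.49  1.84 -0.    0.81  1.61] 0.7812075054612951 [-1.9 -1.6 -1.5]
wrist 1982 [ 22.  -20.5] dir 0.729 mean ang 0.75 off -0.63 len/wid 8.6 1.2
 red 3713 [ 45.3 -39.2] 0.713
top few 0
 red 61 [ 44.1 -42.6] 0.769
```

Contact is made and the pointer has hardly moved. I advance about 1 mm.

>>> servo_tool(
  plan=[
    [1,[0.5,0.2,0.1],0],
    [1,[0.9,0.5,0.3],0],
    [1,[0.9,0.5,0.3],0],
    [1,[0.9,0.5,0.3],0],
  ],
)

```text
t: 19.35
ee_pos: [486.5, 290.5, 122.8]
orientation: [3.053, 0.742, -0.001]
ft_force: [-2.7, -1.2, -1.3]
width: 0.4
grasp_force: 1.2
```

```bash
python3 m.py w16
```

```text
19.35 [486.5 290.5 122.8] [0.52 0.5  1.83 0.   0.81 1.61] 0.43354090737397133 [-2.7 -1.2 -1.3]
wrist 2009 [ 23.1 -19.4] dir 0.689 mean ang 0.698 off -0.27 len/wid 8.7 1.2
 red 3729 [ 45.2 -39.2] 0.714
top few 0
 red 234 [ 45.7 -43.1] 0.756
```

>>> servo_tool(
  plan=[
    [1,[-1.5,-0.6,-0.5],0],
    [1,[-4,-1.5,-1],0],
    [1,[-4,-1.5,15],0],
    [1,[-4,-1.5,40],0],
    [1,[-4,-1.5,75],0],
    [1,[-20,0,110],-6],
    [1,[-50,3,135],-12],
    [1,[-85,6,142],-18],
    [1,[-108,10,142],-18],
    [1,[-108,10,142],-18],
  ],
)

```text
t: 20.28
ee_pos: [375.8, 300.9, 266.1]
orientation: [-3.129, -0.257, -0.002]
ft_force: [-0.3, 0.5, -1.1]
width: 0.5
grasp_force: 0.0
```

>>> servo_tool(
  plan=[
    [1,[0,0,0],0],
    [1,[0,0,0],0],
    [1,[0,0,0],0],
  ],
)

```text
t: 20.53
ee_pos: [379.8, 300.7, 264.8]
orientation: [-3.131, -0.254, -0.001]
ft_force: [-0.2, 0.8, 0.8]
width: 0.3
grasp_force: 0.0
```

```bash
python3 m.py w17;  python3 - <<'E'
from f import *
refine("w17")
im=cv2.imread("pics/w17.png");c=camfrom("w17.json")
hsv=cv2.cvtColor(im,cv2.COLOR_BGR2HSV); t=cv2.cvtColor(cv2.imread("pics/tw17.png"),cv2.COLOR_BGR2HSV); T=cam("top")
m=cv2.inRange(t,(105,120,40),(125,255,255)); m[:, :160]=0;m[:,280:]=0;m[:235]=0;m[330:]=0; n,l,s,cc=cv2.connectedComponentsWithStats(m);k0=1+s[1:,4].argmax();print("jar1",s[k0],atz(T,"top",*cc[k0],112).round(1))
m=cv2.inRange(t,(50,80,30),(80,255,255)); m[:, :385]=0;m[:,440:]=0; v,u=np.nonzero(m); print("green",len(u),u.mean(),v.mean())
a=cv2.imread("pics/top0.png").astype(int);b=cv2.imread("pics/tw17.png").astype(int)
for n,(x,y) in dict(vase=(323,180),mug=(490,250),dish=(273,176)).items(): print(n,abs(a-b)[y-25:y+25,x-25:x+25].mean().round(1))
E
```

```text
20.5333 [379.8 300.7 264.8] [ 0.65  0.18  1.91 -0.    1.06  2.05] 0.27342332263765096 [-0.2  0.8  0.8]
wrist 1591 [ 26.4 -21.2] dir 0.692 mean ang 0.676 off 0.53 len/wid 7.7 1.1
 red 2721 [ 46.8 -39.2] 0.697
top 1215 [ 25.4 -20.9] dir 0.676 mean ang 0.687 off -0.36 len/wid 6.1 1.1
 red 2630 [ 47.6 -40. ] 0.698
w17 P [4.66749e+02 3.21008e+02 1.27200e+02 1.80000e-01] width 150.8
 marker 0.707 62.6 axis 0.729
wrist 1546 [ 27.  -22.4] dir 0.693 mean ang 0.693 off -0.02 len/wid 7.4 1.1
jar1 [212 271  22  19 323] [501.7 131.1 112. ]
green 249 409.55823293172693 288.51807228915663
vase 6.5
mug 4.4
dish 10.0
```

The pointer is at 0.69 and the marker at 0.70, the jar is in the groove, and the green jar is at the stop. Handing in.

```bash
python3 -c "
from workcell import ctrl
print(ctrl.close_job())"
```

```text
the job is handed in; nothing more can be done
None
```

Job handed in at about 20.6 s; no verdict came back. The blue jar lies in the roller groove, the next jars rolled down to the stop, and the knob pointer is within about 0.02 rad of the red marker. I turned the knob about 0.03 rad past the marker and nudged it back.

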